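# Check the travel of the cart's brake and clutch levers

## Robot

A 6-joint arm with a two-finger parallel gripper is mounted at the origin on the work surface. World frame = base frame: x ahead of the robot, y to its left, z up, the work surface at z = 0. Lengths are in mm, angles in rad, forces in N, time in s.
With the tool pointing down it reaches from about 400 to 925 mm from the base axis. Payload 12.5 kg.
Tool frame: the origin (TCP) lies on the centre line of the jaws, within the pads' length; the fingertips stand 14 mm ahead of it and the grasp point (between the pads) lies 5 mm behind it; z points along the fingers, x is the direction in which the jaws open and shut, and the axes are right-handed (so a half turn about z gives the same grasp; the last joint's range is limited). The gripper opens to 95 mm and grips with 3 to 60 N. Pads are 20 mm wide; open, the fingers measure 119 mm over their backs; the gripper's body (75 mm by 180 mm) begins 59 mm behind the grasp point.
Start: joints at [1.148, 0.491, 1.559, -0, 1.092, -0.106], TCP at [194.688, 593.921, 228.661] pointing down, gripper open.
Joint ranges: [-3.1, 3.1], [-0.84, 2.19], [0.05, 2.79], [-1.13, 4.28], [0.06, 2.93], [-2.69, 2.69]. Speed limits (rad/s): [2.22, 2.22, 2.79, 3.14, 3.14, 3.14].

## Interface

Orientations are given as [roll, pitch, yaw] about the fixed x, y, z axes, in that order (R = Rz(yaw) Ry(pitch) Rx(roll)).
In Python, from cell import state, read_camera, job_done gives the robot as it stands.
- The arm moves only by the shell command python3 -m handwheel 'ROWS'. ROWS is JSON, a list of rows, each an object of numbers: "hand": the finger opening in m, from 0 to 0.0951; "x", "y", "z": the shift along the world's x, y, z in m; "spin": the turn about the world's z in units of 5 degrees (1.0 is 5 degrees). In form: [{"hand": .., "x": .., "y": .., "z": .., "spin": ..}, ...]. A call has 1 to 20 rows; each row is the pose to reach, as a shift and turn from the pose commanded when the call began; what a row does not reach only later rows make up. A row lasts 1/12 s, in which the tool goes at most 41.7 mm and 7.16 degrees, less where a joint would pass 70% of its speed; a pose out of reach is approached as far as the arm can. A call with a gripper value outside its range is refused whole. The fingers move at their own pace and stop on an object; the grip force is fixed at half the most. Time passes only in rows, so rows that repeat a pose let the fingers close. It gives the time, the measured TCP pose, the force and the opening at its end, in the units of the state.
- state(): the state, without advancing time (a new reading comes with each control period).
- read_camera(name): name is "side" or "top" or "wrist"; returns a dict with "img" (420x560x3 uint8, red, green, blue), "fx", "fy", "cx", "cy" (pixels), "D" ([k1, k2, p1, p2, k3] as OpenCV has them; the pictures are not rectified), "T" (4x4, takes a point from camera to world coordinates). Camera axes: x right, y down, z forward; pixel columns grow to the right and rows downward; lengths in mm; the calibration is good to about 2 mm. A picture is of the moment at which its call begins. There is no depth.
- job_done(): hands the job in, once; it reports no verdict.
The state is a dict: "t": time; "joints": joint angles; "qvel": joint speeds; "tau": joint torques, N m; "eef_pos": TCP position; "tcp_rot": TCP orientation; "ft_force": force on the tool from outside, world axes, zero at the start; "moment": the same for the moment, N m; "opening": opening from 0.0 (shut) to 1.0 (fully open).
Only numpy, scipy, OpenCV 4.12 (cv2) and the standard library are available. Lean on these libraries where they do the work, as an engineer would, in place of code of your own. Each camera call takes 0.05 s, during which the arm holds its last target. There are 200 camera calls.

## Task

Check the two hand levers of the cart: with the backs (outside) of the fingers, press the red brake lever in towards its bar until it comes up against its stop, short of the bar, hold it in for about a second, and let it spring fully back out; then do the same with the grey clutch lever. Press without forcing, do not pinch the levers or touch the rubber grips, and leave everything else on the table where it is.

Things in the scene. Friction and masses are not known exactly. Their poses are not given: they have to be found in the camera images.
- brake_handle: cart handle with the red brake lever, fixed in a green bench stand. Origin on the table under the bar's middle, z up. Bar level, 250 mm long along y, axis 140 mm above the table; black rubber grip, 34 mm thick, from y = -5 to -125 mm; stand clamp 46 mm wide, top 175 mm above the table, at y = +90 mm; base plate 120 x 100 x 12 mm under it. Lever on the bar's -x side, pressed in along +x
- brake_press (a point): point on the outer face (away from the bar) of the red lever, best place to press; moves with it, 24 mm in all; its +x is the way to press. Blade 12 mm thick, 16 mm high, mid-height here, straight along the bar from y = 0 to -115 mm of the handle, 20 mm ball at its end; at rest 50 mm clear of the grip. Upright pivot at x = -35, y = +32 mm of the handle, 107 mm along from here
- brake_lever (a joint): angle of the red lever in rad: 0 fully out, grows as it is pressed towards the bar, hard stop at 0.22 with its ball still over 10 mm short of the grip. A spring returns it: about 2.5 N at the press point to start it, 6 to 7 N just before the stop
- clutch_handle: cart handle with the grey clutch lever, fixed in a green bench stand. Origin on the table under the bar's middle, z up. Bar level, 250 mm long along y, axis 140 mm above the table; black rubber grip, 34 mm thick, from y = +5 to +125 mm; stand clamp 46 mm wide, top 175 mm above the table, at y = -90 mm; base plate 120 x 100 x 12 mm under it. Lever on the bar's -x side, pressed in along +x
- clutch_press (a point): point on the outer face (away from the bar) of the grey lever, best place to press; moves with it, 21 mm in all; its +x is the way to press. Blade 12 mm thick, 16 mm high, mid-height here, straight along the bar from y = 0 to +115 mm of the handle, 20 mm ball at its end; at rest 50 mm clear of the grip. Upright pivot at x = -35, y = -32 mm of the handle, 107 mm along from here
- clutch_lever (a joint): angle of the grey lever in rad: 0 fully out, grows as it is pressed towards the bar, hard stop at 0.20 with its ball still over 10 mm short of the grip. A spring returns it: about 2.5 N at the press point to start it, 6 to 7 N just before the stop
- seed_pot: small black plastic seedling pot, 60 mm across, 60 mm high, between the two handles; leave alone. Origin at its underside
- clay_pot: terracotta pot, 90 mm across, 80 mm high; leave alone. Origin at its underside
- wrench: steel wrench lying on the table; leave alone
- screwdriver: screwdriver lying on the table; leave alone
- oil_can: yellow can, 52 mm across, 130 mm high; leave alone. Origin at its underside
- grease_jar: green jar with white cap, 64 mm across, 70 mm high; leave alone. Origin at its underside
- collar: brass collar, 44 mm across, 16 mm high; leave alone. Origin at its underside

How it is judged:
By the outcome, as a careful person would: the job done as asked, in the order asked, and still so for the second after the job is handed in, with the robot touching nothing.
It also fails if it takes over 59 s, if anything falls off the work surface, if the arm or the gripper's body presses on something with over 40 N, if the wrist force passes 120 N, or if a joint passes its speed limit or range.

## Working session

There is one attempt and no reset: what is moved stays moved. The work goes in short steps, Python scripts to look and compute and a shell command to move; the robot and the scene stay as the last step left them, time stands still between calls to the robot, and variables do not carry over. Pictures are saved under pics/ and viewed, about 8 in all and at most 12, crops included, and the job is handed in when it is done.

```bash
mkdir -p pics; ls
cat > h.py <<'E'
import numpy as np, cv2
from cell import state, read_camera, job_done
def ray(c,uv):
    K=np.array([[c['fx'],0,c['cx']],[0,c['fy'],c['cy']],[0,0,1.]])
    p=cv2.undistortPoints(np.array(uv,float).reshape(-1,1,2),K,np.array(c['D'],float)).reshape(-1,2)
    T=np.array(c['T']); d=np.c_[p,np.ones(len(p))]@T[:3,:3].T
    return T[:3,3],d
def onz(c,uv,z):
    o,d=ray(c,uv); return o+d*((z-o[2])/d[:,2])[:,None]
def proj(c,P):
    K=np.array([[c['fx'],0,c['cx']],[0,c['fy'],c['cy']],[0,0,1.]])
    Ti=np.linalg.inv(np.array(c['T']))
    return cv2.projectPoints(np.array(P,float).reshape(-1,3),cv2.Rodrigues(Ti[:3,:3])[0],Ti[:3,3],K,np.array(c['D'],float))[0].reshape(-1,2)
def tri(c1,u1,c2,u2):
    o1,d1=ray(c1,u1);o2,d2=ray(c2,u2);d1=d1[0];d2=d2[0]
    s=np.linalg.lstsq(np.c_[d1,-d2],o2-o1,rcond=None)[0]
    a=o1+s[0]*d1;b=o2+s[1]*d2
    return (a+b)/2,np.linalg.norm(a-b)
E
python3 - <<'E'
from h import *
import pickle
C={n:read_camera(n) for n in('top','side','wrist')}
pickle.dump(C,open('c0.pkl','wb'))
for n in C:
    cv2.imwrite(f'pics/{n}0.png',C[n]['img'][...,::-1]); print(n,np.round(C[n]['T'],2).tolist(),C[n]['fx'])
print(state())
E
```

```text
pics
top [[-0.01, -0.98, 0.19, 412.67], [-1.0, 0.01, -0.01, 12.18], [0.0, -0.19, -0.98, 1031.68], [0.0, 0.0, 0.0, 1.0]] 445.29525366329733
side [[0.86, -0.33, 0.38, 241.37], [-0.5, -0.54, 0.68, -608.16], [-0.02, -0.77, -0.63, 662.23], [0.0, 0.0, 0.0, 1.0]] 430.98351725211785
wrist [[0.31, 0.92, 0.25, 124.44], [0.95, -0.3, -0.08, 616.24], [-0.0, 0.26, -0.97, 383.44], [0.0, 0.0, 0.0, 1.0]] 290.79279734042234
{'t': 0.15, 'joints': array([ 1.14833900e+00,  4.91412957e-01,  1.55927865e+00, -1.65978753e-05,
        1.09169164e+00, -1.05606370e-01]), 'qvel': array([-0.00021964, -0.00229612, -0.00048471, -0.00026071, -0.00219733,
        0.001113  ]), 'tau': array([ 2.34307263e-03, -6.12899709e+01, -2.58277309e+01,  6.92576542e-02,
        4.73298761e-02, -1.71007468e-05]), 'eef_pos': array([194.65935154, 593.75647012, 228.21165062]), 'tcp_rot': array([-3.14152396e+00,  7.87737066e-04,  1.25395306e+00]), 'ft_force': array([ 0.38004482,  0.1403191 , -1.22420059]), 'moment': array([ 0.01274167,  0.01819163, -0.00687972]), 'opening': 0.9990826099026757}
```

View pics/top0.png

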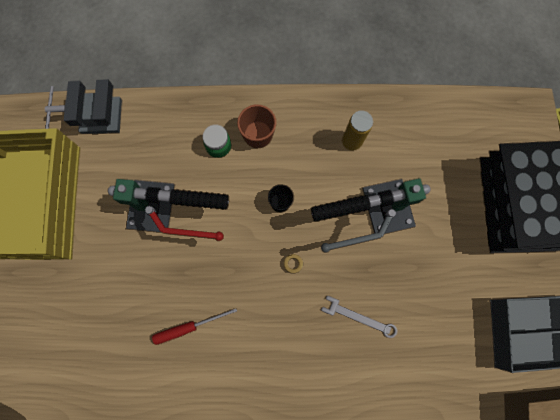

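View pics/side0.png

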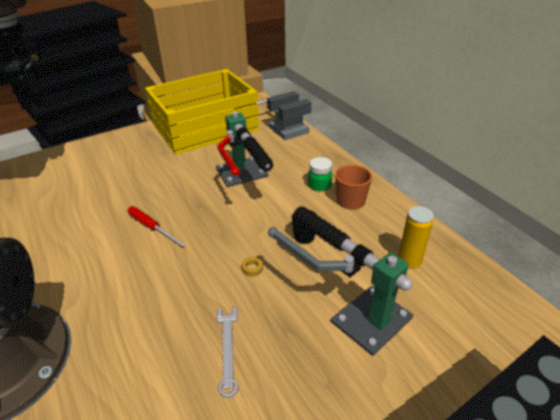

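Top view: the brake's red ball is at about (220,236) with its blade running to (163,231). The clutch's grey ball is at (325,247) with its blade to (377,236). Side view: the red ball is at about (236,171) and the grey ball at (273,232).

Run:
```python
from h import *
import pickle
C=pickle.load(open('c0.pkl','rb'))
def cr(n,x0,y0,w,h,s): return cv2.resize(C[n]['img'][y0:y0+h,x0:x0+w,::-1],None,fx=s,fy=s,interpolation=cv2.INTER_CUBIC)
a=cr('top',140,200,100,50,4);b=cr('top',305,200,100,60,4)
c=cr('side',205,120,80,75,5);d=cr('side',260,190,100,95,4)
W=np.zeros((640,800,3),np.uint8)
W[:200,:400]=a;W[:240,400:]=b;W[240:615,:400]=c;W[240:620,400:]=d
cv2.imwrite('pics/crops.png',W[:600])
# red tri
for n in('top','side'):
    im=C[n]['img'].astype(int);m=((im[...,0]>110)&(im[...,1]<50)&(im[...,2]<50)).astype(np.uint8)
    k,l,s,ce=cv2.connectedComponentsWithStats(m)
    print(n,[(s[i].tolist(),ce[i].round(1).tolist()) for i in range(1,k) if s[i][4]>20])
t,s=C['top'],C['side']
print(tri(t,[220,236],s,[236,171]),tri(t,[325,247],s,[273,232]))
```

```text
top [([150, 213, 66, 25, 307], [180.0, 229.1]), ([217, 233, 6, 6, 26], [219.4, 235.7]), ([153, 324, 42, 19, 247], [173.4, 333.5])]
side [([218, 137, 22, 38, 241], [228.1, 156.8]), ([128, 207, 30, 23, 278], [142.1, 217.5])]
(array([542.3358199 , 116.19518942, 143.46678503]), np.float64(1.9853072913673828)) (array([516.25145612, -94.72104876, 140.60085474]), np.float64(0.42966765352640557))
```

View pics/crops.png

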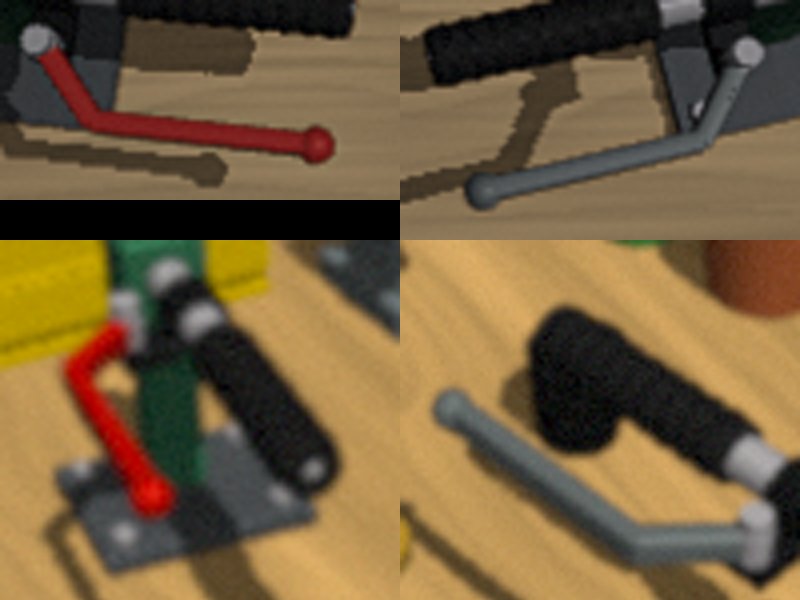

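The crops give ball and elbow pixels. Red in the top view: ball (219.3,236.2), elbow (163.8,230.5). Grey in the top view: ball (325.5,247.5), elbow (381.2,235).

Run:
```python
from h import *
import pickle
C=pickle.load(open('c0.pkl','rb'));t,s=C['top'],C['side']
o=-.4
P={}
for k,a,b in [('rb',(219.3,236.2),(235.6,171)),('re',(163.8,230.5),(221,145)),('gb',(325.5,247.5),(273,232)),('ge',(381.2,235),(318,266.2)),('rpiv',(149.5,209.8),(229,135)),('gpiv',(392,212.5),(348.5,253))]:
    P[k],e=tri(t,[a[0]+o,a[1]+o],s,[b[0]+o,b[1]+o]); print(k,P[k].round(1),round(e,1), onz(t,[a[0]+o,a[1]+o],140).round(1))
for b,e,sg in (('rb','re',1),('gb','ge',-1)):
    d=(P[e]-P[b]);L=np.hypot(*d[:2]);u=d[:2]/L   # +y of handle * sg
    n=np.array([u[1],-u[0]])*sg   # handle +x
    print(b,'L',L.round(1),'press yaw',np.arctan2(n[1],n[0]),'press pt',(P[b][:2]+40*u-6*n).round(1),'n',n.round(3))
```

```text
rb [542.2 118.6 143.3] 0.8 [[542.3 119.1 140. ]]
re [556.2 230.5 147.8] 4.3 [[555.4 233.1 140. ]]
gb [515.7 -94.7 141.9] 0.8 [[516.3 -95.1 140. ]]
ge [ 538.  -208.6  143.4] 3.1 [[ 539.9 -210.1  140. ]]
rpiv [595.8 262.6 148.4] 3.0 [[599.  264.5 140. ]]
gpiv [ 581.2 -228.1  167.4] 0.5 [[ 586.3 -235.6  140. ]]
rb L 112.8 press yaw -0.12424745623881271 press pt [541.2 159.1] n [ 0.992 -0.124]
gb L 116.1 press yaw 0.19299879977359025 press pt [ 517.5 -135.1] n [0.981 0.192]
```

```bash
python3 -m handwheel '[{"hand":0,"x":0.01,"y":-0.015,"z":0,"spin":-0.5},{"hand":0,"x":0.03,"y":-0.045,"z":0,"spin":-1.5},{"hand":0,"x":0.05,"y":-0.074,"z":0,"spin":-2.5},{"hand":0,"x":0.07,"y":-0.103,"z":0,"spin":-3.5},{"hand":0,"x":0.09,"y":-0.133,"z":0,"spin":-4.5},{"hand":0,"x":0.11,"y":-0.162,"z":0,"spin":-5.5},{"hand":0,"x":0.13,"y":-0.192,"z":0,"spin":-6.5},{"hand":0,"x":0.15,"y":-0.221,"z":0,"spin":-7.5},{"hand":0,"x":0.17,"y":-0.251,"z":0,"spin":-8.5},{"hand":0,"x":0.19,"y":-0.28,"z":0,"spin":-9.5},{"hand":0,"x":0.21,"y":-0.31,"z":0,"spin":-10.5},{"hand":0,"x":0.23,"y":-0.339,"z":0,"spin":-11.5},{"hand":0,"x":0.25,"y":-0.369,"z":0,"spin":-12.5},{"hand":0,"x":0.27,"y":-0.398,"z":0,"spin":-13.5},{"hand":0,"x":0.285,"y":-0.42,"z":0,"spin":-14.2},{"hand":0,"x":0.295,"y":-0.435,"z":0,"spin":-14.4},{"hand":0,"x":0.295,"y":-0.435,"z":0,"spin":-14.4},{"hand":0,"x":0.295,"y":-0.435,"z":0,"spin":-14.4}]'
python3 - <<'E'
from h import *
import pickle
c=read_camera('wrist');pickle.dump(c,open('w1.pkl','wb'));cv2.imwrite('pics/w1.png',c['img'][...,::-1])
s=state();print(s['t'],s['eef_pos'],s['tcp_rot'],s['opening'],s['ft_force'])
print(np.round(c['T'],2).tolist())
print(proj(c,[[542.3,119,140],[555.4,233,140],[541.2,159.1,140]]))
E
```

```text
t: 1.65
eef_pos: [489.7, 158.4, 228.4]
tcp_rot: [3.142, 0.001, -0.004]
ft_force: [-0.6, 0.5, 0.3]
opening: 0.004
1.7 [489.36431319 159.04893765 228.47801503] [-3.14153230e+00  4.96439216e-04 -2.69914427e-03] 0.0017766635501377907 [ 0.1735139   0.74188169 -0.79123807]
[[1.0, -0.0, -0.0, 489.74], [-0.0, -0.97, -0.26, 231.35], [-0.0, 0.26, -0.97, 383.69], [0.0, 0.0, 0.0, 1.0]]
[[339.17650694 257.28454536]
 [362.02525757 127.73166714]
 [340.23075949 215.12453864]]
```

View pics/w1.png

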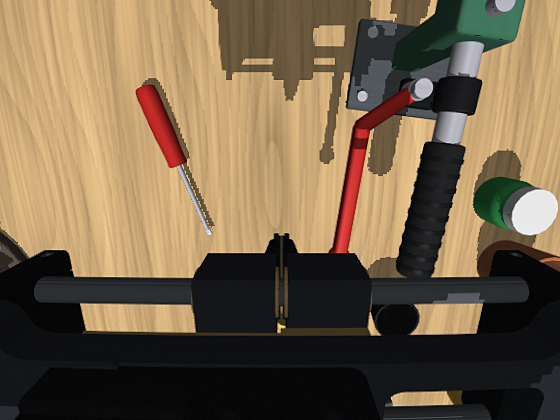

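The wrist view agrees with the prediction: elbow at (363,128), blade running down to (340,250), fingers shut and clear of it. Next I descend outside the lever and approach.

```bash
python3 -m handwheel '[{"hand":0,"x":0,"y":0,"z":-0.02,"spin":0},{"hand":0,"x":0,"y":0,"z":-0.045,"spin":0},{"hand":0,"x":0,"y":0,"z":-0.07,"spin":0},{"hand":0,"x":0,"y":0,"z":-0.085,"spin":0},{"hand":0,"x":0.005,"y":0,"z":-0.09,"spin":0},{"hand":0,"x":0.015,"y":0,"z":-0.09,"spin":0},{"hand":0,"x":0.025,"y":0,"z":-0.09,"spin":0},{"hand":0,"x":0.03,"y":0,"z":-0.09,"spin":0},{"hand":0,"x":0.03,"y":0,"z":-0.09,"spin":0},{"hand":0,"x":0.03,"y":0,"z":-0.09,"spin":0}]'
python3 -m handwheel '[{"hand":0,"x":0.003,"y":0,"z":0,"spin":0},{"hand":0,"x":0.006,"y":0,"z":0,"spin":0},{"hand":0,"x":0.009,"y":0,"z":0,"spin":0},{"hand":0,"x":0.012,"y":0,"z":0,"spin":0},{"hand":0,"x":0.014,"y":0,"z":0,"spin":0},{"hand":0,"x":0.014,"y":0,"z":0,"spin":0}]'
python3 - <<'E'
from h import *
s=state();print(s['t'],s['eef_pos'],s['ft_force'],s['moment'])
E
```

```text
t: 2.53
eef_pos: [520.1, 159.0, 139.2]
tcp_rot: [-3.141, -0.001, -0.003]
ft_force: [-0.7, 0.2, -0.0]
opening: 0.006
t: 3.03
eef_pos: [533.5, 158.7, 138.5]
tcp_rot: [3.141, 0.001, -0.003]
ft_force: [-3.3, -1.4, 1.7]
opening: 0.002
3.0333 [533.48574648 158.6700917  138.49420193] [-3.33069833 -1.43313444  1.72238259] [-0.43620728  0.617123   -0.06770629]
```

```bash
python3 -m handwheel '[{"hand":0,"x":0.003,"y":0,"z":0,"spin":0},{"hand":0,"x":0.006,"y":0,"z":0,"spin":0},{"hand":0,"x":0.009,"y":0,"z":0,"spin":0},{"hand":0,"x":0.012,"y":0,"z":0,"spin":0},{"hand":0,"x":0.015,"y":0,"z":0,"spin":0},{"hand":0,"x":0.015,"y":0,"z":0,"spin":0},{"hand":0,"x":0.015,"y":0,"z":0,"spin":0}]'
python3 -m handwheel '[{"hand":0,"x":0.001,"y":0,"z":0,"spin":0},{"hand":0,"x":0.002,"y":0,"z":0,"spin":0},{"hand":0,"x":0.002,"y":0,"z":0,"spin":0}]'
python3 - <<'E'
from h import *
import pickle
s=state();print(s['t'],s['eef_pos'],s['ft_force'],s['moment'])
c=read_camera('top');pickle.dump(c,open('t1.pkl','wb'))
im=c['img'].astype(int);m=((im[...,0]>110)&(im[...,1]<50)&(im[...,2]<50)).astype(np.uint8)
k,l,s,ce=cv2.connectedComponentsWithStats(m);print([(s[i].tolist(),ce[i].round(1).tolist()) for i in range(1,k) if s[i][4]>10])
E
```

```text
t: 3.62
eef_pos: [547.3, 158.2, 138.1]
tcp_rot: [3.14, 0.004, -0.003]
ft_force: [-8.4, -6.9, 2.2]
opening: 0.004
t: 3.87
eef_pos: [549.0, 157.9, 138.1]
tcp_rot: [3.14, 0.004, -0.002]
ft_force: [-8.7, -8.7, 2.3]
opening: 0.006
3.8667 [549.01483801 157.94577953 138.10667066] [-8.72107793 -8.69351195  2.30893208] [-1.41350809  1.51440192 -0.02123708]
[([220, 221, 7, 7, 36], [223.1, 224.1])]
```

Sideways force builds up because the blade sweeps towards −y as it swings and friction drags the finger with it. I'll follow that motion in y.

```bash
python3 -m handwheel '[{"hand":0,"x":0,"y":-0.003,"z":0,"spin":0},{"hand":0,"x":0,"y":-0.006,"z":0,"spin":0},{"hand":0,"x":0,"y":-0.007,"z":0,"spin":0},{"hand":0,"x":0.001,"y":-0.0075,"z":0,"spin":0},{"hand":0,"x":0.001,"y":-0.0075,"z":0,"spin":0}]'
python3 -m handwheel '[{"hand":0,"x":0.001,"y":-0.0005,"z":0,"spin":0},{"hand":0,"x":0.002,"y":-0.001,"z":0,"spin":0},{"hand":0,"x":0.002,"y":-0.001,"z":0,"spin":0}]'
python3 - <<'E'
from h import *
import pickle
t0=pickle.load(open('c0.pkl','rb'))['top']
c=read_camera('top')
def ball(c):
    im=c['img'].astype(int);m=((im[...,0]>90)&(im[...,1]<60)&(im[...,2]<60)).astype(np.uint8);m[300:]=0
    d=cv2.distanceTransform(m,cv2.DIST_L2,5); d[:,:214]=0;v,_,_,p=cv2.minMaxLoc(d);ys,xs=np.where(d>v-.7);return xs.mean(),ys.mean()
P=[onz(x,ball(x),140)[0] for x in(t0,pickle.load(open('t1.pkl','rb')),c)]
piv=np.array([597,264]);a=[np.arctan2(*(p[:2]-piv)[::-1]) for p in P]
print(np.round(P,1),a,np.array(a)-a[0])
E
```

```text
t: 4.33
eef_pos: [550.9, 151.7, 138.4]
tcp_rot: [-3.141, 0.002, -0.003]
ft_force: [-5.5, 1.4, 0.6]
opening: 0.004
t: 4.58
eef_pos: [553.0, 150.9, 138.4]
tcp_rot: [-3.141, 0.002, -0.003]
ft_force: [-4.7, 3.3, 0.9]
opening: 0.007
[[594.9  -4.4 140. ]
 [594.9  -4.4 140. ]
 [594.9  -4.4 140. ]] [np.float64(-1.5784673845707597), np.float64(-1.5784673845707597), np.float64(-1.5784673845707597)] [0. 0. 0.]
```

```bash
cat >> h.py <<'E'
def rball(c):
    im=c['img'].astype(int);m=((im[...,0]>80)&(im[...,1]<60)&(im[...,2]<60)).astype(np.uint8)
    w=np.zeros_like(m);w[205:245,215:240]=m[205:245,215:240]
    d=cv2.distanceTransform(w,cv2.DIST_L2,5);v=d.max();ys,xs=np.where(d>v-.7);return xs.mean(),ys.mean()
def rang(c,piv=(597,264)):
    p=onz(c,rball(c),140)[0];return p.round(1),np.arctan2(p[1]-piv[1],p[0]-piv[0])
E
python3 -m handwheel '[{"hand":0,"x":0.001,"y":0,"z":0,"spin":0},{"hand":0,"x":0.002,"y":0,"z":0,"spin":0},{"hand":0,"x":0.002,"y":0,"z":0,"spin":0}]'
python3 - <<'E'
from h import *
import pickle
A=[rang(x) for x in(pickle.load(open('c0.pkl','rb'))['top'],pickle.load(open('t1.pkl','rb')),read_camera('top'))]
for p,a in A: print(p,a-A[0][1])
E
```

```text
t: 4.88
eef_pos: [554.7, 150.6, 138.3]
tcp_rot: [3.141, 0.003, -0.002]
ft_force: [-6.8, -0.3, 1.6]
opening: 0.006
[542.3 119.8 140. ] 0.0
[565.1 111.8 140. ] 0.15559725986754058
[572.4 105.4 140. ] 0.2084971332400538
```

```bash
python3 -m handwheel '[{"hand":0,"x":0.001,"y":-0.0004,"z":0,"spin":0},{"hand":0,"x":0.001,"y":-0.0004,"z":0,"spin":0}]'
python3 -m handwheel '[{"hand":0,"x":0.001,"y":-0.0004,"z":0,"spin":0},{"hand":0,"x":0.001,"y":-0.0004,"z":0,"spin":0}]'
python3 - <<'E'
from h import *
import pickle
print(rang(read_camera('top'))[1]-rang(pickle.load(open('c0.pkl','rb'))['top'])[1],state()['ft_force'])
E
```

```text
t: 5.1
eef_pos: [555.2, 150.4, 138.3]
tcp_rot: [-3.141, 0.004, -0.002]
ft_force: [-8.2, 1.7, 1.6]
opening: 0.003
t: 5.27
eef_pos: [555.5, 150.2, 138.2]
tcp_rot: [-3.141, 0.005, -0.002]
ft_force: [-12.2, 2.9, 4.4]
opening: 0.004
0.2194150707633804 [-12.27154286   3.33446028   3.7606311 ]
```

The force rises steeply while the motion stalls at 0.219 rad, so the lever is at its stop. I hold for just over a second, then back off.

```bash
python3 -m handwheel '[{"x":0,"hand":0},{"x":0,"hand":0},{"x":0,"hand":0},{"x":0,"hand":0},{"x":0,"hand":0},{"x":0,"hand":0},{"x":0,"hand":0},{"x":0,"hand":0},{"x":0,"hand":0},{"x":0,"hand":0},{"x":0,"hand":0},{"x":0,"hand":0}]'
python3 - <<'E'
from h import *
import pickle
print(rang(read_camera('top'))[1]-rang(pickle.load(open('c0.pkl','rb'))['top'])[1],state()['ft_force'])
E
python3 -m handwheel '[{"hand":0,"x":-0.003,"y":0.001,"z":0,"spin":0},{"hand":0,"x":-0.006,"y":0.002,"z":0,"spin":0},{"hand":0,"x":-0.009,"y":0.003,"z":0,"spin":0},{"hand":0,"x":-0.012,"y":0.004,"z":0,"spin":0},{"hand":0,"x":-0.015,"y":0.006,"z":0,"spin":0},{"hand":0,"x":-0.018,"y":0.007,"z":0,"spin":0},{"hand":0,"x":-0.021,"y":0.008,"z":0,"spin":0},{"hand":0,"x":-0.024,"y":0.009,"z":0,"spin":0},{"hand":0,"x":-0.027,"y":0.009,"z":0,"spin":0},{"hand":0,"x":-0.032,"y":0.009,"z":0,"spin":0},{"hand":0,"x":-0.04,"y":0.009,"z":0,"spin":0},{"hand":0,"x":-0.055,"y":0.009,"z":0,"spin":0},{"hand":0,"x":-0.07,"y":0.009,"z":0,"spin":0},{"hand":0,"x":-0.07,"y":0.009,"z":0,"spin":0},{"hand":0,"x":-0.07,"y":0.009,"z":0,"spin":0}]'
python3 - <<'E'
from h import *
import pickle
c=read_camera('top');cv2.imwrite('pics/t2.png',c['img'][...,::-1])
print(rang(c)[1]-rang(pickle.load(open('c0.pkl','rb'))['top'])[1],state()['ft_force'])
E
```

```text
0.2194150707633804 [-12.07120074   3.02096488   4.42054282]
t: 6.62
eef_pos: [487.7, 158.6, 139.1]
tcp_rot: [-3.141, -0.001, -0.002]
ft_force: [0.6, -0.2, 0.2]
opening: 0.006
0.011815869935590806 [ 0.45690976 -0.37395259 -0.3921602 ]invalid input
```

View pics/t2.png

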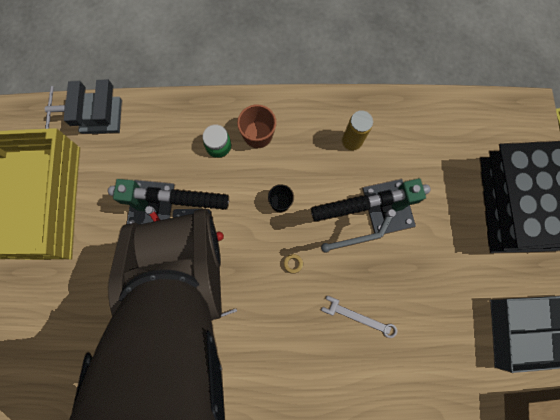

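The picture shows the red lever back out, with its ball at (219,236). But my hold call was refused ("invalid input": rows with keys missing), so the lever was in for only about 0.3 s. Before touching the clutch, I'll repeat the brake press with a proper hold.

```bash
python3 -m handwheel '[{"hand":0,"x":0.01,"y":0,"z":0,"spin":0},{"hand":0,"x":0.022,"y":0,"z":0,"spin":0},{"hand":0,"x":0.032,"y":0,"z":0,"spin":0},{"hand":0,"x":0.038,"y":0,"z":0,"spin":0},{"hand":0,"x":0.042,"y":0,"z":0,"spin":0},{"hand":0,"x":0.045,"y":-0.001,"z":0,"spin":0},{"hand":0,"x":0.048,"y":-0.002,"z":0,"spin":0},{"hand":0,"x":0.051,"y":-0.003,"z":0,"spin":0},{"hand":0,"x":0.054,"y":-0.004,"z":0,"spin":0},{"hand":0,"x":0.057,"y":-0.005,"z":0,"spin":0},{"hand":0,"x":0.06,"y":-0.006,"z":0,"spin":0},{"hand":0,"x":0.063,"y":-0.007,"z":0,"spin":0},{"hand":0,"x":0.066,"y":-0.008,"z":0,"spin":0},{"hand":0,"x":0.068,"y":-0.009,"z":0,"spin":0},{"hand":0,"x":0.069,"y":-0.009,"z":0,"spin":0},{"hand":0,"x":0.07,"y":-0.009,"z":0,"spin":0},{"hand":0,"x":0.07,"y":-0.009,"z":0,"spin":0}]'
python3 - <<'E'
from h import *
import pickle
print(rang(read_camera('top'))[1]-rang(pickle.load(open('c0.pkl','rb'))['top'])[1],state()['ft_force'])
E
python3 -m handwheel '[{"hand":0,"x":0,"y":0,"z":0,"spin":0},{"hand":0,"x":0,"y":0,"z":0,"spin":0},{"hand":0,"x":0,"y":0,"z":0,"spin":0}]'
```

```text
t: 8.08
eef_pos: [555.5, 148.9, 138.1]
tcp_rot: [3.14, 0.006, -0.002]
ft_force: [-11.4, -5.2, 3.4]
opening: 0.006
0.2065163546305675 [-11.05595873  -4.62713509   3.21543848]
t: 8.38
eef_pos: [555.5, 148.9, 138.2]
tcp_rot: [3.14, 0.005, -0.002]
ft_force: [-11.2, -4.6, 3.0]
opening: 0.005
```

```bash
python3 -m handwheel '[{"hand":0,"x":0.001,"y":-0.001,"z":0,"spin":0},{"hand":0,"x":0.001,"y":-0.0015,"z":0,"spin":0},{"hand":0,"x":0.001,"y":-0.0015,"z":0,"spin":0}]'
python3 - <<'E'
from h import *
import pickle
print(rang(read_camera('top'))[1]-rang(pickle.load(open('c0.pkl','rb'))['top'])[1],state()['ft_force'])
E
```

```text
t: 8.63
eef_pos: [555.8, 148.5, 138.1]
tcp_rot: [-3.141, 0.007, -0.002]
ft_force: [-14.5, 3.2, 3.6]
opening: 0.007
0.2170673016245097 [-14.67130049   3.2639188    4.99730139]
```

The lever is firmly at its stop: 14.5 N, with motion stalled at 555.8. Now the full hold, then the release in a separate call.

```bash
python3 -m handwheel '[{"hand":0,"x":0,"y":0,"z":0,"spin":0},{"hand":0,"x":0,"y":0,"z":0,"spin":0},{"hand":0,"x":0,"y":0,"z":0,"spin":0},{"hand":0,"x":0,"y":0,"z":0,"spin":0},{"hand":0,"x":0,"y":0,"z":0,"spin":0},{"hand":0,"x":0,"y":0,"z":0,"spin":0},{"hand":0,"x":0,"y":0,"z":0,"spin":0},{"hand":0,"x":0,"y":0,"z":0,"spin":0},{"hand":0,"x":0,"y":0,"z":0,"spin":0},{"hand":0,"x":0,"y":0,"z":0,"spin":0},{"hand":0,"x":0,"y":0,"z":0,"spin":0},{"hand":0,"x":0,"y":0,"z":0,"spin":0}]' &&
python3 -m handwheel '[{"hand":0,"x":-0.003,"y":0.001,"z":0,"spin":0},{"hand":0,"x":-0.006,"y":0.002,"z":0,"spin":0},{"hand":0,"x":-0.009,"y":0.003,"z":0,"spin":0},{"hand":0,"x":-0.012,"y":0.004,"z":0,"spin":0},{"hand":0,"x":-0.015,"y":0.006,"z":0,"spin":0},{"hand":0,"x":-0.018,"y":0.007,"z":0,"spin":0},{"hand":0,"x":-0.021,"y":0.008,"z":0,"spin":0},{"hand":0,"x":-0.024,"y":0.009,"z":0,"spin":0},{"hand":0,"x":-0.027,"y":0.009,"z":0,"spin":0},{"hand":0,"x":-0.032,"y":0.009,"z":0,"spin":0},{"hand":0,"x":-0.04,"y":0.009,"z":0,"spin":0},{"hand":0,"x":-0.055,"y":0.009,"z":0,"spin":0},{"hand":0,"x":-0.07,"y":0.009,"z":0,"spin":0},{"hand":0,"x":-0.07,"y":0.009,"z":0.02,"spin":0},{"hand":0,"x":-0.07,"y":0.009,"z":0.05,"spin":0},{"hand":0,"x":-0.07,"y":0.009,"z":0.08,"spin":0},{"hand":0,"x":-0.07,"y":0.009,"z":0.09,"spin":0},{"hand":0,"x":-0.07,"y":0.009,"z":0.09,"spin":0}]'
python3 - <<'E'
from h import *
import pickle
print(rang(read_camera('top')),rang(pickle.load(open('c0.pkl','rb'))['top']))
E
```

```text
t: 9.68
eef_pos: [555.8, 148.5, 138.1]
tcp_rot: [3.142, 0.007, -0.002]
ft_force: [-14.7, 2.8, 4.4]
opening: 0.006
t: 11.18
eef_pos: [489.4, 157.3, 231.2]
tcp_rot: [-3.141, -0.006, -0.003]
ft_force: [0.8, -0.2, 0.2]
opening: 0.006
(array([542.4, 120.7, 140. ]), np.float64(-1.9346612813822346)) (array([542.3, 119.8, 140. ]), np.float64(-1.9330590739110456))
```

The brake lever is fully back (ball within 1 mm of its rest position). On to the clutch: standoff at about (468,−140), yaw about +0.1.

```bash
python3 -m handwheel '[{"hand":0,"x":-0.001,"y":-0.015,"z":0,"spin":0},{"hand":0,"x":-0.003,"y":-0.045,"z":0,"spin":0.1},{"hand":0,"x":-0.005,"y":-0.075,"z":0,"spin":0.3},{"hand":0,"x":-0.007,"y":-0.105,"z":0,"spin":0.4},{"hand":0,"x":-0.009,"y":-0.135,"z":0,"spin":0.5},{"hand":0,"x":-0.011,"y":-0.165,"z":0,"spin":0.6},{"hand":0,"x":-0.013,"y":-0.195,"z":0,"spin":0.7},{"hand":0,"x":-0.015,"y":-0.225,"z":0,"spin":0.9},{"hand":0,"x":-0.017,"y":-0.255,"z":0,"spin":1.0},{"hand":0,"x":-0.019,"y":-0.28,"z":0,"spin":1.1},{"hand":0,"x":-0.021,"y":-0.295,"z":0,"spin":1.15},{"hand":0,"x":-0.021,"y":-0.299,"z":0,"spin":1.15},{"hand":0,"x":-0.021,"y":-0.299,"z":0,"spin":1.15},{"hand":0,"x":-0.021,"y":-0.299,"z":0,"spin":1.15}]'
python3 - <<'E'
from h import *
c=read_camera('wrist');cv2.imwrite('pics/w2.png',c['img'][...,::-1])
print(proj(c,[[516.3,-95.1,140],[539.9,-210.1,140],[518.4,-135.5,140]]).round(1).tolist(),state()['eef_pos'])
E
```

```text
t: 12.4
eef_pos: [467.4, -141.3, 227.8]
tcp_rot: [-3.141, 0.001, 0.097]
ft_force: [0.2, 0.4, -0.1]
opening: 0.006
[[345.1, 169.3], [350.8, 293.0], [340.4, 215.6]] [ 467.50117456 -141.01790997  227.98128152]
```

View pics/w2.png

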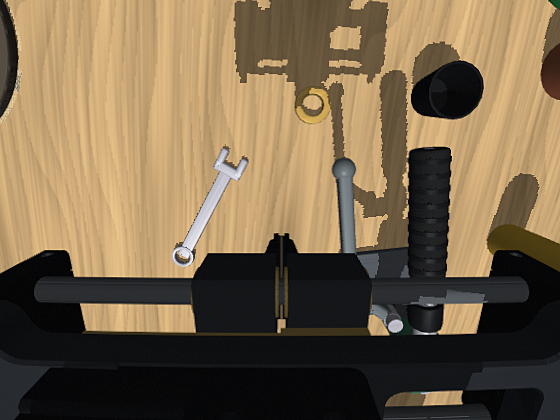

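The ball is at (343,168), against a predicted (345,169), so the estimate is good. I descend and approach.

```bash
cat >> h.py <<'E'
def gball(c,show=0):
    g=cv2.cvtColor(c['img'],cv2.COLOR_RGB2HSV).astype(int)
    m=((g[...,1]<75)&(g[...,2]>40)|(g[...,0]>80)&(g[...,0]<130)&(g[...,2]>40)).astype(np.uint8)
    w=np.zeros_like(m);w[222:256,314:336]=m[222:256,314:336]
    d=cv2.distanceTransform(w,cv2.DIST_L2,5);v=d.max();ys,xs=np.where(d>v-.7);return xs.mean(),ys.mean(),v
def gang(c,piv=(583,-234)):
    b=gball(c);p=onz(c,b[:2],140)[0];return np.round(b,1),p.round(1),np.arctan2(p[1]-piv[1],p[0]-piv[0])
E
python3 -m handwheel '[{"hand":0,"x":0,"y":0,"z":-0.02,"spin":0},{"hand":0,"x":0,"y":0,"z":-0.045,"spin":0},{"hand":0,"x":0,"y":0,"z":-0.07,"spin":0},{"hand":0,"x":0,"y":0,"z":-0.085,"spin":0},{"hand":0,"x":0.005,"y":0,"z":-0.09,"spin":0},{"hand":0,"x":0.015,"y":0.001,"z":-0.09,"spin":0},{"hand":0,"x":0.025,"y":0.002,"z":-0.09,"spin":0},{"hand":0,"x":0.03,"y":0.003,"z":-0.09,"spin":0},{"hand":0,"x":0.03,"y":0.003,"z":-0.09,"spin":0},{"hand":0,"x":0.03,"y":0.003,"z":-0.09,"spin":0}]' && python3 -m handwheel '[{"hand":0,"x":0.003,"y":0,"z":0,"spin":0},{"hand":0,"x":0.006,"y":0.001,"z":0,"spin":0},{"hand":0,"x":0.009,"y":0.001,"z":0,"spin":0},{"hand":0,"x":0.012,"y":0.002,"z":0,"spin":0},{"hand":0,"x":0.012,"y":0.002,"z":0,"spin":0}]'
python3 - <<'E'
from h import *
import pickle
print(gang(pickle.load(open('c0.pkl','rb'))['top']),gang(read_camera('top')))
E
```

```text
t: 13.28
eef_pos: [498.2, -138.7, 139.2]
tcp_rot: [3.141, -0.001, 0.098]
ft_force: [-0.2, -0.1, 0.0]
opening: 0.005
t: 13.7
eef_pos: [509.8, -136.8, 138.6]
tcp_rot: [-3.141, 0.001, 0.098]
ft_force: [-2.5, -1.0, 2.6]
opening: 0.005
(array([326.7, 247.2,   4.2]), array([516.1, -98.2, 140. ]), np.float64(2.028445764347651)) (array([332. , 251.5,   4. ]), array([ 507.2, -108.7,  140. ]), np.float64(2.115005092878336))
```

```bash
python3 -m handwheel '[{"hand":0,"x":0.003,"y":0.0015,"z":0,"spin":0},{"hand":0,"x":0.006,"y":0.003,"z":0,"spin":0},{"hand":0,"x":0.009,"y":0.0045,"z":0,"spin":0},{"hand":0,"x":0.012,"y":0.006,"z":0,"spin":0},{"hand":0,"x":0.014,"y":0.007,"z":0,"spin":0},{"hand":0,"x":0.014,"y":0.007,"z":0,"spin":0}]'
python3 - <<'E'
from h import *
c=read_camera('top');im=c['img'][180:280,290:420,::-1];s=read_camera('side')['img'][190:290,240:370,::-1]
cv2.imwrite('pics/t3.png',cv2.resize(np.hstack([im,s]),None,fx=3,fy=3,interpolation=cv2.INTER_CUBIC))
E
```

```text
t: 14.25
eef_pos: [523.6, -129.4, 138.5]
tcp_rot: [-3.141, 0.001, 0.098]
ft_force: [-5.5, 1.2, 2.9]
opening: 0.003
```

View pics/t3.png

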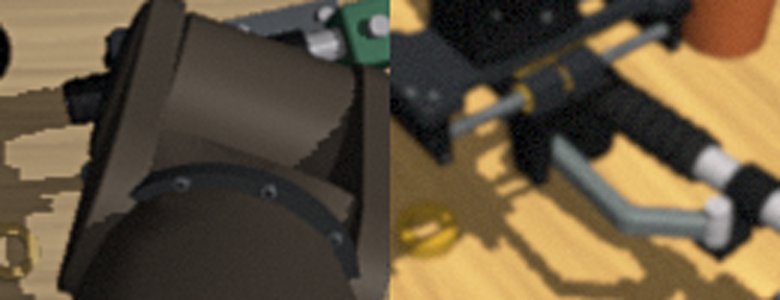

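In the top view the arm hides the lever. The side view shows the finger against the blade, but the wrist camera can see the ball. I'll continue in fine steps.

```bash
python3 -m handwheel '[{"hand":0,"x":0.001,"y":0.0005,"z":0,"spin":0},{"hand":0,"x":0.003,"y":0.0015,"z":0,"spin":0},{"hand":0,"x":0.003,"y":0.0015,"z":0,"spin":0}]' && python3 -m handwheel '[{"hand":0,"x":0.001,"y":0.0005,"z":0,"spin":0},{"hand":0,"x":0.001,"y":0.0005,"z":0,"spin":0}]' && python3 -m handwheel '[{"hand":0,"x":0.001,"y":0.0005,"z":0,"spin":0},{"hand":0,"x":0.001,"y":0.0005,"z":0,"spin":0}]'
python3 - <<'E'
from h import *
import pickle
c=read_camera('wrist');pickle.dump(c,open('w3.pkl','wb'));cv2.imwrite('pics/w3.png',c['img'][...,::-1])
E
```

```text
t: 14.6
eef_pos: [526.4, -127.9, 138.5]
tcp_rot: [-3.141, 0.001, 0.098]
ft_force: [-6.7, 0.6, 2.2]
opening: 0.006
t: 14.77
eef_pos: [527.3, -127.5, 138.5]
tcp_rot: [-3.141, 0.002, 0.098]
ft_force: [-6.8, -0.1, 3.2]
opening: 0.008
t: 14.93
eef_pos: [528.2, -127.0, 138.5]
tcp_rot: [-3.141, 0.002, 0.098]
ft_force: [-7.0, 0.2, 2.2]
opening: 0.007
```

View pics/w3.png

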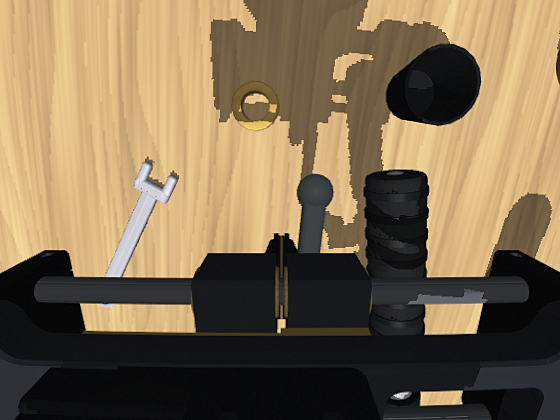

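The ball is at (315,191), still well clear of the grip (left edge about 365). Force is 7 N with no stall yet. I continue.

```bash
python3 -m handwheel '[{"hand":0,"x":0.001,"y":0.0005,"z":0,"spin":0},{"hand":0,"x":0.001,"y":0.0005,"z":0,"spin":0}]' && python3 -m handwheel '[{"hand":0,"x":0.001,"y":0.0005,"z":0,"spin":0},{"hand":0,"x":0.001,"y":0.0005,"z":0,"spin":0}]'
python3 - <<'E'
from h import *
import pickle
p=onz(pickle.load(open('w3.pkl','rb')),[315,191],140)[0];q=np.array([516.3,-95.1,140])
a=[np.arctan2(v[1]+234,v[0]-583) for v in(q,p)];print(p,a[0]-a[1])
E
```

```text
t: 15.15
eef_pos: [529.2, -126.5, 138.5]
tcp_rot: [-3.141, 0.002, 0.098]
ft_force: [-6.0, -0.4, 3.3]
opening: 0.002
t: 15.32
eef_pos: [529.5, -126.3, 138.4]
tcp_rot: [-3.141, 0.003, 0.098]
ft_force: [-10.5, -3.8, 4.4]
opening: 0.005
[542.08529146 -84.36350074 140.        ] 0.18078027280544307
```

Force has jumped to 10.5 N with motion stalled at 529.5, which is the stop. One small nudge to seat it, then hold for about a second, look, release and withdraw upwards.

```bash
python3 -m handwheel '[{"hand":0,"x":0.0008,"y":0.0003,"z":0,"spin":0},{"hand":0,"x":0.0008,"y":0.0003,"z":0,"spin":0},{"hand":0,"x":0.0008,"y":0.0003,"z":0,"spin":0},{"hand":0,"x":0.0008,"y":0.0003,"z":0,"spin":0},{"hand":0,"x":0.0008,"y":0.0003,"z":0,"spin":0},{"hand":0,"x":0.0008,"y":0.0003,"z":0,"spin":0},{"hand":0,"x":0.0008,"y":0.0003,"z":0,"spin":0},{"hand":0,"x":0.0008,"y":0.0003,"z":0,"spin":0},{"hand":0,"x":0.0008,"y":0.0003,"z":0,"spin":0},{"hand":0,"x":0.0008,"y":0.0003,"z":0,"spin":0},{"hand":0,"x":0.0008,"y":0.0003,"z":0,"spin":0},{"hand":0,"x":0.0008,"y":0.0003,"z":0,"spin":0},{"hand":0,"x":0.0008,"y":0.0003,"z":0,"spin":0},{"hand":0,"x":0.0008,"y":0.0003,"z":0,"spin":0}]' && python3 -m handwheel '[{"hand":0,"x":-0.003,"y":-0.0015,"z":0,"spin":0},{"hand":0,"x":-0.006,"y":-0.003,"z":0,"spin":0},{"hand":0,"x":-0.009,"y":-0.0045,"z":0,"spin":0},{"hand":0,"x":-0.012,"y":-0.006,"z":0,"spin":0},{"hand":0,"x":-0.015,"y":-0.0075,"z":0,"spin":0},{"hand":0,"x":-0.018,"y":-0.009,"z":0,"spin":0},{"hand":0,"x":-0.021,"y":-0.01,"z":0,"spin":0},{"hand":0,"x":-0.024,"y":-0.011,"z":0,"spin":0},{"hand":0,"x":-0.028,"y":-0.012,"z":0,"spin":0},{"hand":0,"x":-0.034,"y":-0.013,"z":0,"spin":0},{"hand":0,"x":-0.045,"y":-0.014,"z":0,"spin":0},{"hand":0,"x":-0.06,"y":-0.015,"z":0,"spin":0},{"hand":0,"x":-0.065,"y":-0.015,"z":0.01,"spin":0},{"hand":0,"x":-0.065,"y":-0.015,"z":0.04,"spin":0},{"hand":0,"x":-0.065,"y":-0.015,"z":0.07,"spin":0},{"hand":0,"x":-0.065,"y":-0.015,"z":0.09,"spin":0},{"hand":0,"x":-0.065,"y":-0.015,"z":0.09,"spin":0},{"hand":0,"x":-0.065,"y":-0.015,"z":0.09,"spin":0}]'
python3 - <<'E'
from h import *
import pickle
C0=pickle.load(open('c0.pkl','rb'))
t=read_camera('top');s=read_camera('side')
print(rang(t)[0],rang(C0['top'])[0],state()['eef_pos'],state()['ft_force'])
cv2.imwrite('pics/f.png',np.vstack([np.hstack([cv2.resize(x['img'][...,::-1],(400,300)) for x in p]) for p in((C0['top'],t),(C0['side'],s))]))
w=read_camera('wrist');cv2.imwrite('pics/w4.png',w['img'][...,::-1]);print(proj(w,[[516.3,-95.1,140]]))
g=cv2.cvtColor(w['img'],cv2.COLOR_RGB2GRAY)
d=cv2.absdiff(cv2.imread('pics/w2.png',0),g);print((d>25).sum())
for n,c in(('top',t),('side',s)):
    d=cv2.absdiff(c['img'],C0[n]['img']).max(2)
    d=cv2.morphologyEx((d>30).astype(np.uint8),cv2.MORPH_OPEN,np.ones((2,2)))
    k,_,st,_=cv2.connectedComponentsWithStats(d);print(n,st[1:].tolist()[:25])
E
```

```text
t: 16.48
eef_pos: [529.8, -126.2, 138.4]
tcp_rot: [-3.141, 0.004, 0.098]
ft_force: [-14.1, -5.3, 5.7]
opening: 0.005
t: 17.98
eef_pos: [466.6, -141.2, 230.1]
tcp_rot: [3.14, -0.003, 0.098]
ft_force: [-0.5, -0.0, -0.1]
opening: 0.002
[542.4 122.9 140. ] [542.3 119.8 140. ] [ 466.04207867 -140.92966659  228.36225414] [ 0.06399287 -0.7501948  -0.17490067]
[[346.40707551 169.78074503]]
5114
top [[367, 202, 21, 22, 170], [290, 212, 172, 208, 24552], [383, 213, 13, 22, 74], [340, 217, 7, 8, 35], [408, 222, 5, 3, 12], [377, 225, 2, 2, 4], [373, 226, 2, 2, 4], [381, 226, 2, 2, 4], [375, 228, 3, 4, 10], [15, 231, 271, 189, 20074], [379, 231, 2, 2, 4], [287, 268, 9, 6, 28], [273, 287, 2, 4, 8], [274, 293, 2, 2, 4], [0, 403, 27, 17, 286]]
side [[80, 0, 13, 3, 31], [97, 0, 14, 7, 55], [129, 0, 4, 7, 17], [0, 0, 320, 340, 38797], [19, 4, 10, 13, 86], [131, 10, 5, 5, 17], [0, 17, 14, 6, 47], [119, 19, 8, 11, 63], [0, 23, 13, 6, 61], [129, 25, 2, 2, 4], [129, 28, 2, 2, 4], [0, 34, 2, 2, 4], [0, 37, 2, 2, 4], [128, 36, 5, 7, 21], [132, 37, 4, 3, 8], [0, 40, 2, 3, 6], [0, 44, 2, 3, 6], [138, 46, 2, 3, 6], [287, 48, 7, 23, 113], [0, 50, 4, 3, 11], [142, 50, 2, 2, 4], [266, 52, 2, 3, 6], [137, 55, 7, 6, 29], [0, 56, 3, 7, 19], [33, 56, 2, 2, 4]]
```

View pics/f.png

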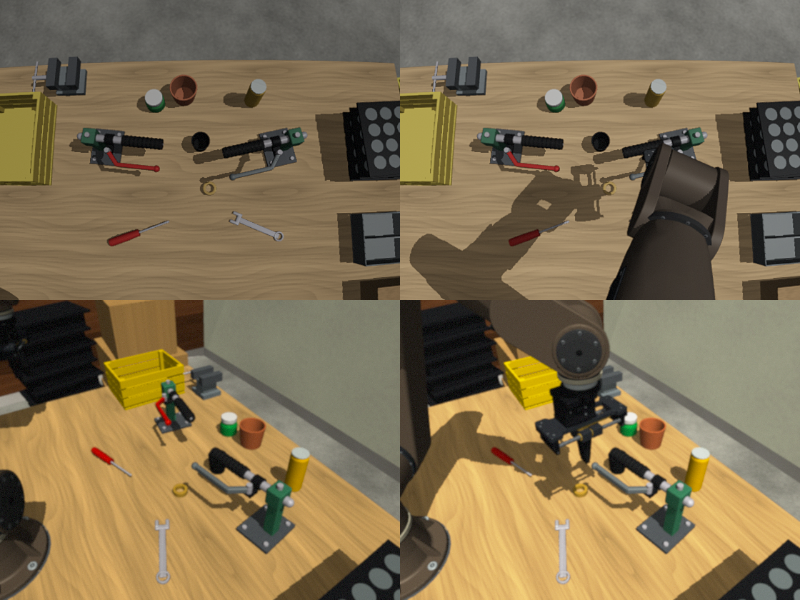

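View pics/w4.png

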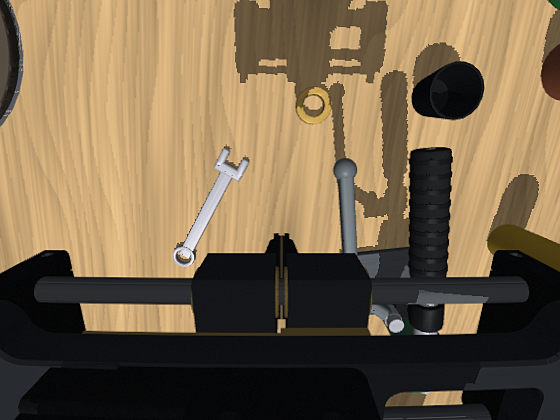

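The clutch ball is back at (344,168), its rest position. The brake lever is out, nothing else has moved, and the gripper is clear. Handing in.

```bash
python3 -c "
from cell import job_done
print(job_done())"
```

```text
the job is handed in; nothing more can be done
None
```

Both levers have been checked in the order asked and the job is handed in at about 18 s; no verdict was reported. I pressed with the back of the closed fingers, first the red brake lever and then the grey clutch lever.

| Lever | How the stop showed | Angle at the stop | Force there | Held in for |
|---|---|---|---|---|
| Red brake | finger stalled, force rose steeply | about 0.217–0.219 rad by camera (stop 0.22) | 14–15 N | over 1 s |
| Grey clutch | finger stalled, force rose steeply | about 0.19 rad estimated (stop 0.20) | 14–15 N | about 1.2 s |

**Brake pressed twice:** on the first press my hold command was refused because its rows had keys missing, so the lever was in for only about 0.3 s before release. I let it spring back and pressed it again with the full hold before touching the clutch.

**Sideways force:** on the first brake press, friction from the swinging blade pulled the finger sideways with about 9 N. I then moved the finger along with the blade for the rest of the work.

**Last checks:**
- **Clutch:** its ball is back at its rest position in the wrist view.
- **Brake:** its ball matched its rest position across the blade. Along the blade the final mask reading was 3 mm off, which I put down to the arm's shadow, since a reading just after the release was within 1 mm.
- **Surroundings:** nothing else appears moved in the pictures, and the wrist force was back to zero with the gripper clear.
- **Clutch angle:** the arm hid the clutch in the top view. Its angle comes from one wrist picture 1.3 mm before the stop plus the finger's travel, and the stop itself was judged by the stall and the force rise.

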